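Close up the ice bucket with its strainer basket inside

TASK

The ice bucket's strainer basket is still out on the rubber bar mat and the domed lid is only resting loosely on the bucket. Lift the lid off and set it down on the counter, stand the basket upright in the bucket, then put the lid back over it and turn it clockwise (seen from above) until it locks, with its grip bar in line with the bucket's two side handles. Keep the bucket standing on its drip tray and leave the other things on the bar alone.

Things in the scene. Friction and masses are not known exactly. Their poses are not given: they have to be found in the camera images.
- bucket: round steel ice bucket, loose, upright on the drip tray, 1.1 kg; origin: centre of its underside, z up, x axis through its two loop handles (97 out on both sides, height 66; half a turn looks the same). 140 across up to a shoulder at height 92, then a neck 120 across to the mouth at height 120. Inside 110 across, inner floor at height 12
- bucket_collar (a point): point on the bucket's axis at the top of its bayonet collar, height 112; axes as the bucket. Collar 132 across, 6 thick, with two gaps 40 degrees wide, centred 75 and 255 degrees counter-clockwise (seen from above) of the bucket's x axis. Lid lugs enter there, then run clockwise 75 degrees under the collar to stops; counter-clockwise is blocked
- lid_mid (a point): hollow domed steel lid, 142 across, 105 high, 0.3 kg; point on its axis half-way up, 52 above its lower edge; z up, x along its grip bar (half a turn looks the same). Home, its edge rests on the bucket's shoulder (this point 144 above the bucket's underside), with 2 radial and 3 upward play, turning freely. With lugs on top of the collar it stands 16 higher
- lid_grip (a point): centre of the lid's black grip bar, 98 above the lid's lower edge; bar 90 long (along x), 16 thick, 14 high, clear of the dome by 19. Two inward lugs, 22 wide, lie inside the lid's edge under the ends of the bar. At the start the lid rests home, lugs in the gaps, not turned: bar 75 (give or take 4) degrees counter-clockwise of the handles
- basket_mid (a point): open round strainer basket of slotted steel with a fixed bridge handle, 0.22 kg, upright on the bar mat; 100 across, rim at height 100, 136 high; point on its axis half-way up, 68 above its underside. In the bucket it stands on the inner floor (this point 80 above the bucket's underside), at any yaw, its handle rising into the hollow of the lid
- basket_grip (a point): centre of the basket's handle bar, 130 above its underside, 30 above its rim; bar 66 long (along x), 10 thick, 12 high
- drip_tray: square steel drip tray with a grid, 200 by 200, 12 high, fixed; origin at the centre of its underside. The bucket stands on it.
- bar_mat: black ribbed rubber mat, 180 by 200, 6 high, fixed; origin at the centre of its underside. The basket stands on it. The counter (z = 0) between the tray and the mat is free.
- juice_bottle: bystander: glass bottle with white cap, 72 in diameter, 235 high; origin at the centre of its underside
- tumbler: bystander: drinking glass, 72 in diameter, 120 high; origin at the centre of its underside
- mug: bystander: white mug, 82 in diameter, 95 high; origin at the centre of its underside
- ice_scoop: bystander: aluminium ice scoop lying flat, about 190 long, 34 high; origin under its middle
Mind the look-alikes: they are no part of the job. What is shaped like the part that bears basket_mid but blue or orange is not meant.

How it is judged (in metres and radians):
On the way, in this order (a step that is already met when the one before it is completed fails the run):
1. the lid is off the bucket and set down beside it (horizontal distance between lid_mid and bucket above 0.12 m and height (world z) of lid_mid below 0.08 m and contact force between the fingers and lid below 0.1 N), for 0.2 s.
2. the basket stands in the bucket, on its floor (horizontal distance between basket_mid and bucket below 0.012 m and z of basket_mid in the frame of bucket below 0.085 m and angle between basket_mid's own z axis and vertical below 0.1 rad), for 0.2 s.
At the end, for the whole second after the job is handed in: Basket upright on the bucket's floor (within 12 mm of its axis); lid level on the bucket's shoulder (within 5 mm), lugs under the collar, bar within 0.2 rad (11 degrees) of the line of the side handles; bucket upright on the drip tray, within 70 mm of its centre (all of step 2 and horizontal distance between lid_mid and bucket below 0.008 m and z of lid_mid in the frame of bucket below 0.149 m and angle between the x axis of lid_mid and the x axis of bucket, either way round below 0.2 rad and angle between lid_mid's own z axis and vertical below 0.08 rad and angle between bucket's own z axis and vertical below 0.05 rad and height (world z) of bucket above 0.008 m and horizontal distance between bucket and drip_tray below 0.07 m); the robot touches nothing.
It fails at once if the bottle is moved more than 30 mm or tipped over (distance of juice_bottle from where it was at the start of the episode above 0.03 m or angle between juice_bottle's own z axis and vertical above 0.5 rad).
It fails at once if the drinking glass is moved more than 30 mm or tipped over (distance of tumbler from where it was at the start of the episode above 0.03 m or angle between tumbler's own z axis and vertical above 0.5 rad).
It fails at once if the mug is moved more than 30 mm or tipped over (distance of mug from where it was at the start of the episode above 0.03 m or angle between mug's own z axis and vertical above 0.5 rad).
It fails at once if the ice scoop is moved more than 30 mm or tipped over (distance of ice_scoop from where it was at the start of the episode above 0.03 m or angle between ice_scoop's own z axis and vertical above 0.5 rad).
It also fails if it takes over 72 s, if anything falls off the work surface, if the arm or the gripper's body presses on something with over 40 N, if the wrist force passes 120 N, or if a joint passes its speed limit or range.

ROBOT

A 6-joint arm with a two-finger parallel gripper is mounted at the origin on the work surface. World frame = base frame: x ahead of the robot, y to its left, z up, the work surface at z = 0. Lengths are in mm, angles in rad, forces in N, time in s.
With the tool pointing down it reaches from about 250 to 850 mm from the base axis. Payload 12.5 kg.
Tool frame: the origin (TCP) lies on the centre line of the jaws, within the pads' length; the fingertips stand 22 mm ahead of it and the grasp point (between the pads) lies 3 mm ahead of it (tcp_to_tips is the distance from the TCP to the fingertips, in mm); z points along the fingers, y is the line along which they close (so a half turn about z gives the same grasp; the last joint's range is limited). The gripper opens to 93 mm and grips with 3 to 60 N. Pads are 15 mm wide; open, the fingers measure 128 mm over their backs; the gripper's body (75 mm by 188 mm) begins 65 mm behind the grasp point.
Start: joints at [1.117, 0.351, 1.652, -0, 1.139, -0.085], TCP at [198.241, 513.016, 240.633] pointing down, gripper open.
Joint ranges: [-2.75, 2.75], [-0.79, 2.1], [0.01, 2.65], [-1.57, 4.71], [0.07, 3.14], [-2.87, 2.87]. Speed limits (rad/s): [2.22, 2.22, 2.79, 3.14, 3.14, 3.14].

INTERFACE

Orientations are given as a unit quaternion [x, y, z, w].
In Python, from rig import * gives the robot as it stands.
- The arm moves only by the tool move_arm, never from a script. Its arguments are lists of equal length, an entry for each row: "grip": the closure in counts, from 0 (fully open) to 255 (shut); "slide": the shift along the world's x, y, z in m, a list of three; "angular": the turn, a rotation vector about the world's x, y, z in rad, a list of three. In form: {"grip": [grip, ...], "slide": [[x, y, z], ...], "angular": [[wx, wy, wz], ...]}. A call has 1 to 12 rows; each row is the pose to reach, as a shift and turn from the pose commanded when the call began; what a row does not reach only later rows make up. A row lasts 1/8 s, in which the tool goes at most 62.5 mm and 10.7 degrees, less where a joint would pass 70% of its speed; a pose out of reach is approached as far as the arm can. A call with a gripper value outside its range is refused whole. The fingers move at their own pace and stop on an object; "newtons" is the grip in N (left out, the last holds). Time passes only in rows, so rows that repeat a pose let the fingers close. It gives the time, the measured TCP pose, the force, the opening and the grip force at its end, in the units of the state.
- get_obs(): the state, without advancing time (a new reading comes with each control period).
- camera(name): name is "scene" or "top" or "wrist"; returns the picture (480x640x3 uint8, red, green, blue); there is no depth.
- get_calibration(name): a dict with "intrinsics" (3x3 intrinsics, pixels), "position" and "attitude" of the camera in the world. Camera axes: x right, y down, z forward; pixel columns grow to the right and rows downward; lengths in mm; the calibration is good to about 2 mm. A picture is of the moment at which its call begins: read the wrist's pose just before it. get_calibration takes no time and is no camera call; for the wrist camera it gives the pose at the moment of the call.
- job_done(): hands the job in; it is judged then, once.
The state is a dict: "clock": time; "joint_positions": joint angles; "qd": joint speeds; "tau": joint torques, N m; "position": TCP position; "eef_rot": TCP orientation; "force": force on the tool from outside, world axes, zero at the start; "ft_torque": the same for the moment, N m; "grip_width": finger opening in mm; "finger_force": force on a finger pad.
Only numpy, scipy, OpenCV 4.12 (cv2) and the standard library are available. Lean on these libraries where they do the work, as an engineer would, in place of code of your own. Each camera call takes 0.05 s, during which the arm holds its last target. There are 200 camera calls.

## Working session

There is one attempt and no reset: what is moved stays moved. The work goes in short steps, Python scripts to look and compute and a tool call to move; the robot and the scene stay as the last step left them, time stands still between calls to the robot, and variables do not carry over. Pictures are saved under pics/ and viewed, at most 10 in all, crops included, and the job is handed in when it is done.

Besides the shell and the picture viewer there is one more tool, called after "Call:" in YAML: its name, and indented under it one key for each argument. move_arm: Moves the arm, as the interface text tells. Its arguments: {"type":"object","properties":{"grip":{"type":"array"},"slide":{"type":"array"},"angular":{"type":"array"},"newtons":{"type":"number"}},"required":["grip","slide","angular"]}

```bash
mkdir -p pics; ls
python3 - <<'E'
from rig import *
import cv2
print(get_obs())
for n in("top","scene"):
    im=camera(n); cv2.imwrite(f"pics/{n}0.png",im[:,:,::-1]); print(n,get_calibration(n))
print(get_calibration("wrist"))
E
```

```text
pics
{'clock': 0.0, 'joint_positions': array([ 1.11740470e+00,  3.51228325e-01,  1.65239402e+00,  1.71329233e-06,
        1.13911568e+00, -8.45788658e-02]), 'qd': array([-0.00023161,  0.00019584, -0.00100277, -0.00019379,  0.00024043,
       -0.00016795]), 'tau': array([-4.32263178e-04, -4.97319174e+01, -2.85251498e+01,  6.98675564e-02,
        2.57713837e-02, -3.18058267e-05]), 'position': array([198.1084866 , 512.75023895, 240.11718079]), 'eef_rot': array([ 1.83363336e-01,  9.83045044e-01, -5.51887578e-04, -1.52943491e-04]), 'force': array([ 0.18008379, -0.29988784, -0.26429571]), 'ft_torque': array([-0.07176097,  0.01895738,  0.00167362]), 'finger_force': 0.0, 'grip_width': 92.78676389127334}
top {'intrinsics': array([[588.26266748,   0.        , 324.3661933 ],
       [  0.        , 588.26266748, 237.76415653],
       [  0.        ,   0.        ,   1.        ]]), 'position': array([ 384.6618597 ,    9.36197833, 1919.45880602]), 'attitude': array([ 0.70937364, -0.70343993,  0.03373591, -0.02869114])}
scene {'intrinsics': array([[483.0512305 ,   0.        , 324.00704348],
       [  0.        , 483.0512305 , 240.6113887 ],
       [  0.        ,   0.        ,   1.        ]]), 'position': array([1586.66164993,  123.74373665, 1104.03773765]), 'attitude': array([ 0.61006662,  0.68295922, -0.30267135, -0.26415049])}
{'intrinsics': array([[364.30299144,   0.        , 317.17411351],
       [  0.        , 364.30299144, 230.86193739],
       [  0.        ,   0.        ,   1.        ]]), 'position': array([131.36346698, 538.78495243, 384.71996426]), 'attitude': array([0.8177166 , 0.56037677, 0.07409594, 0.10875302])}
```

View pics/top0.png

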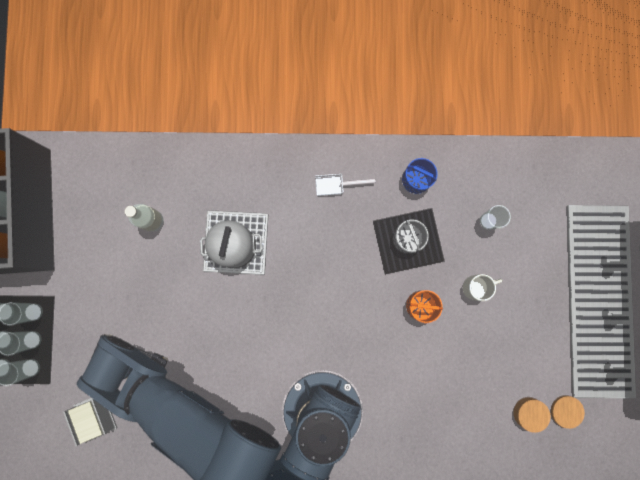

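View pics/scene0.png

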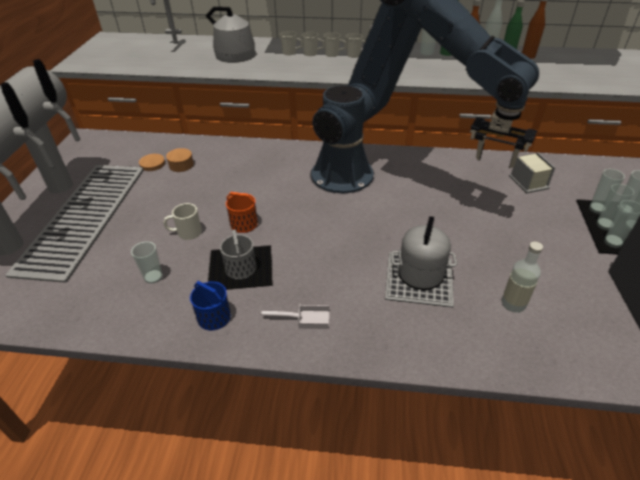

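Top view: the lidded bucket is at (229,245) on the tray. There are three basket candidates: steel on the black mat at (411,236), blue at (420,176) and orange at (425,307). The steel one on the mat matches the description, so I'll check it in a close crop.

```bash
cat > h.py <<'E'
import numpy as np, cv2
from scipy.spatial.transform import Rotation as R
def ray(cal,u,v):
    d=np.linalg.inv(cal["intrinsics"])@[u,v,1]; return R.from_quat(cal["attitude"]).apply(d)
def at_z(cal,u,v,z):
    d=ray(cal,u,v); p=np.array(cal["position"]); return p+d*(z-p[2])/d[2]
def proj(cal,P):
    q=R.from_quat(cal["attitude"]).inv().apply(np.atleast_2d(P)-cal["position"])@cal["intrinsics"].T; return q[:,:2]/q[:,2:]
E
python3 - <<'E'
import cv2,numpy as np
im=cv2.imread("pics/top0.png")
a=im[205:280,195:270]; b=im[205:280,372:447]
cv2.imwrite("pics/crop0.png",cv2.resize(np.hstack([a,b]),(800,400),interpolation=cv2.INTER_CUBIC))
E
```

```text
(no output)
```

View pics/crop0.png

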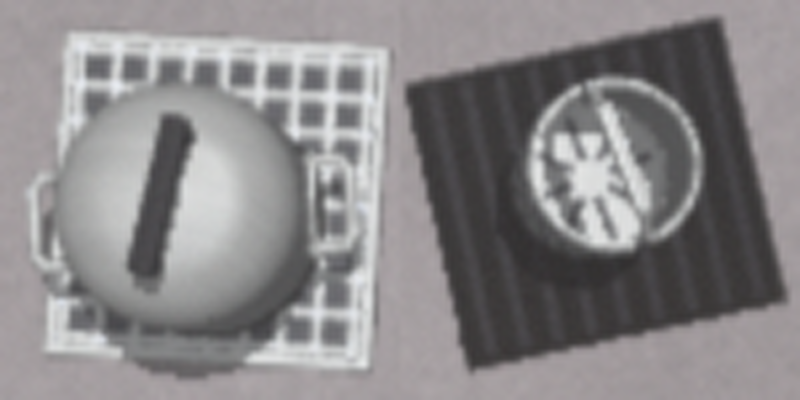

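Run:
```python
from rig import *
from h import *
c=get_calibration("top")
f=lambda u,v,z,x0=195:at_z(c,x0+u/5.3333-.4,205+v/5.3333-.4,z)
P=lambda n,p:print(n,np.round(p,1))
a,b=f(176,118,209),f(145,278,209);P("bar",(a+b)/2);P("len/dir",[np.hypot(*(a-b)[:2]),np.degrees(np.arctan2(*(a-b)[1::-1]))])
a,b=f(36,220,78),f(350,205,78);P("handles",(a+b)/2);P("dir",[np.hypot(*(a-b)[:2]),np.degrees(np.arctan2(*(a-b)[1::-1]))])
a,b=f(190,90,142,372),f(243,240,142,372);P("bbar",(a+b)/2);P("len/dir",[np.hypot(*(a-b)[:2]),np.degrees(np.arctan2(*(a-b)[1::-1]))])
P("rim",f(215,165,106,372))
cs=[f(u,v,12) for u,v in((70,33),(388,47),(368,370),(45,352))];P("tray",cs);P("trayc",np.mean(cs,0))
cs=[f(u,v,6,372) for u,v in((10,87),(318,18),(385,298),(70,370))];P("mat",cs);P("matc",np.mean(cs,0))
for n,u,v,z in(("bottle",129,211,235),("scoop",345,184,10),("tumbler",500,216,120),("mug",484,287,95)):P(n,at_z(c,u,v,z))
o=get_obs();print(R.from_quat(o["eef_rot"]).as_matrix().round(2))
w=get_calibration("wrist");print(R.from_quat(w["attitude"]).as_matrix().round(2))
```

```text
bar [522.1 288.1 209. ]
len/dir [89.1 -9.6]
handles [524.2 290.1  78. ]
dir [184.5  93.2]
bbar [ 551.3 -269.4  142. ]
len/dir [90.6 19.2]
rim [ 554.6 -274.2  106. ]
tray [[638.7 377.8  12. ]
 [631.8 183.2  12. ]
 [434.3 192.1  12. ]
 [443.6 388.   12. ]]
trayc [537.1 285.3  12. ]
mat [[ 611.  -164.     6. ]
 [ 655.4 -353.8    6. ]
 [ 483.2 -393.5    6. ]
 [ 437.7 -200.8    6. ]]
matc [ 546.8 -278.     6. ]
bottle [606.3 561.  235. ]
scoop [731.7 -70.   10. ]
tumbler [ 616.3 -544.7  120. ]
mug [ 397.5 -498.6   95. ]
[[-0.93  0.36 -0.  ]
 [ 0.36  0.93 -0.  ]
 [ 0.   -0.   -1.  ]]
[[ 0.36  0.9   0.24]
 [ 0.93 -0.35 -0.09]
 [-0.    0.26 -0.97]]
```

Call:
move_arm:
  grip: [0, 0, 0, 0, 0, 0, 0, 0, 0, 0]
  slide:
    - [0.03, -0.02, 0.05]
    - [0.07, -0.05, 0.1]
    - [0.12, -0.085, 0.13]
    - [0.17, -0.12, 0.15]
    - [0.22, -0.15, 0.16]
    - [0.27, -0.19, 0.16]
    - [0.31, -0.215, 0.16]
    - [0.324, -0.225, 0.16]
    - [0.324, -0.225, 0.16]
    - [0.324, -0.225, 0.16]
  angular:
    - [0, 0, 0.03]
    - [0, 0, 0.06]
    - [0, 0, 0.09]
    - [0, 0, 0.12]
    - [0, 0, 0.15]
    - [0, 0, 0.17]
    - [0, 0, 0.19]
    - [0, 0, 0.19]
    - [0, 0, 0.19]
    - [0, 0, 0.19]

```text
clock: 1.35
position: [521.2, 289.0, 400.7]
eef_rot: [0.089, 0.996, 0.0, -0.0]
force: [-0.3, -0.0, 0.7]
grip_width: 92.9
finger_force: 0.0
```

Run:
```python
from rig import *
import cv2,pickle
o=get_obs();c=get_calibration("wrist");im=camera("wrist");pickle.dump(c,open("w1.pkl","wb"))
cv2.imwrite("pics/w1.png",im[:,:,::-1]);print(o["position"],o["eef_rot"],o["clock"],o["joint_positions"].round(2))
```

```text
[521.19347911 288.98493909 400.72099971] [ 8.87339634e-02  9.96055347e-01  1.01929535e-04 -1.38292539e-04] 1.35 [ 0.43  0.33  1.29  0.    1.52 -0.97]
```

View pics/w1.png

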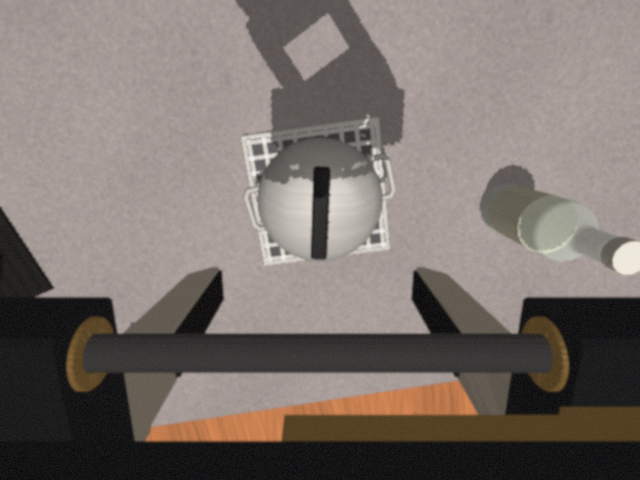

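Wrist view: the lid bar runs (322,167)–(319,259). The handle loops are at about (248,208) and (393,177), and the tray corners are visible.

```bash
python3 - <<'E'
from h import *
import pickle
c=pickle.load(open("w1.pkl","rb"))
P=lambda n,p:print(n,np.round(p,1))
for z in(209,):
    a,b=at_z(c,322,168,z),at_z(c,319.5,258,z);P("bar",(a+b)/2);P("len/dir",[np.hypot(*(a-b)[:2]),np.degrees(np.arctan2(*(b-a)[1::-1]))])
a,b=at_z(c,247.5,208,78),at_z(c,393,177,78);P("handles",(a+b)/2);P("dir",[np.hypot(*(a-b)[:2]),np.degrees(np.arctan2(*(a-b)[1::-1]))])
a,b=at_z(c,257,199,150),at_z(c,383,199,150);P("dome",[a,b,(a+b)/2])
cs=[at_z(c,u,v,12) for u,v in((242,136),(377,117),(389,248),(265,265))];P("tray",cs);P("trayc",np.mean(cs,0))
E
python3 - <<'E'
import cv2
im=cv2.imread("pics/w1.png")[110:275,230:410]
cv2.imwrite("pics/w1c.png",cv2.resize(im,(648,594),interpolation=cv2.INTER_CUBIC))
E
```

```text
bar [524.9 291.7 209. ]
len/dir [ 86.9 -11.6]
handles [525.1 291.3  78. ]
dir [192.2 -88.1]
dome [[508.4 224.2 150. ]
 [532.9 360.4 150. ]
 [520.7 292.3 150. ]]
tray [[436.6 196.1  12. ]
 [445.  387.8  12. ]
 [638.9 380.   12. ]
 [632.2 186.6  12. ]]
trayc [538.2 287.6  12. ]
```

View pics/w1c.png

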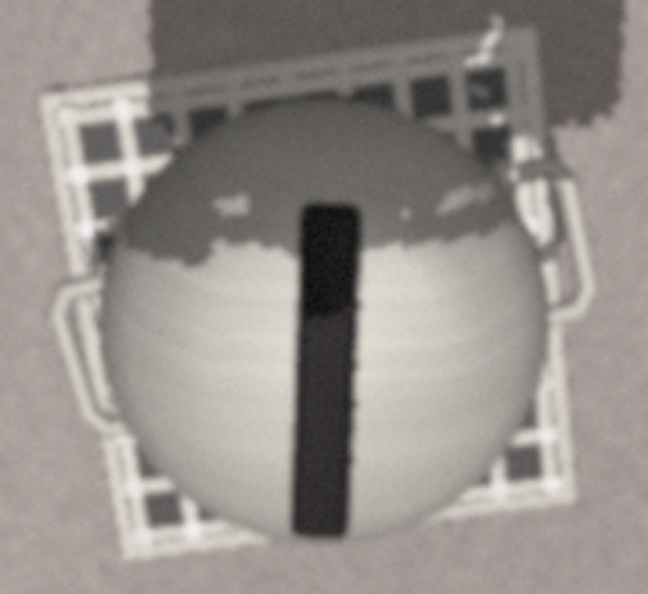

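Call:
move_arm:
  grip: [0, 0, 0, 0, 0, 0, 140, 220, 220, 220, 220, 220]
  slide:
    - [0.0035, 0.002, -0.05]
    - [0.0035, 0.002, -0.1]
    - [0.0035, 0.002, -0.15]
    - [0.0035, 0.002, -0.18]
    - [0.0035, 0.002, -0.195]
    - [0.0035, 0.002, -0.195]
    - [0.0035, 0.002, -0.195]
    - [0.0035, 0.002, -0.195]
    - [0.0035, 0.002, -0.195]
    - [0.0035, 0.002, -0.195]
    - [0.0035, 0.002, -0.195]
    - [0.0035, 0.002, -0.195]
  angular:
    - [0, 0, -0.02]
    - [0, 0, -0.02]
    - [0, 0, -0.02]
    - [0, 0, -0.02]
    - [0, 0, -0.02]
    - [0, 0, -0.02]
    - [0, 0, -0.02]
    - [0, 0, -0.02]
    - [0, 0, -0.02]
    - [0, 0, -0.02]
    - [0, 0, -0.02]
    - [0, 0, -0.02]
  newtons: 30

```text
clock: 2.9
position: [525.7, 290.0, 205.6]
eef_rot: [0.099, 0.995, -0.0, -0.0]
force: [0.1, 0.2, 0.1]
grip_width: 37.6
finger_force: 0.0
```

Call:
move_arm:
  grip: [220, 220, 220, 220, 220, 220, 220, 220]
  slide:
    - [0, 0, 0]
    - [0, 0, 0]
    - [0, 0, 0]
    - [0, 0, 0]
    - [0, 0, 0]
    - [0, 0, 0]
    - [0, 0, 0]
    - [0, 0, 0]
  angular:
    - [0, 0, 0]
    - [0, 0, 0]
    - [0, 0, 0]
    - [0, 0, 0]
    - [0, 0, 0]
    - [0, 0, 0]
    - [0, 0, 0]
    - [0, 0, 0]

```text
clock: 3.9
position: [525.8, 290.1, 205.7]
eef_rot: [0.099, 0.995, 0.0, 0.0]
force: [-0.3, 1.6, -1.0]
grip_width: 15.5
finger_force: 30.0
```

Call:
move_arm:
  grip: [220, 220, 220, 220, 220, 220, 220]
  slide:
    - [0, 0, 0.01]
    - [0, 0, 0.02]
    - [0, 0, 0.035]
    - [0, 0, 0.05]
    - [0, 0, 0.07]
    - [0, 0, 0.09]
    - [0, 0, 0.09]
  angular:
    - [0, 0, 0]
    - [0, 0, 0]
    - [0, 0, 0]
    - [0, 0, 0]
    - [0, 0, 0]
    - [0, 0, 0]
    - [0, 0, 0]

```text
clock: 4.78
position: [526.3, 290.3, 297.6]
eef_rot: [0.099, 0.995, 0.001, 0.001]
force: [0.1, -1.0, -4.0]
grip_width: 16.2
finger_force: 30.0
```

Run:
```python
from rig import *
import cv2
im=camera("scene");cv2.imwrite("pics/s1.png",cv2.resize(im[150:340,330:560,::-1],(690,570)))
o=get_obs();print(o["force"],o["position"])
```

```text
[-0.05935578  0.87481936 -4.00764679] [525.8219551  290.03826854 296.18478667]
```

View pics/s1.png

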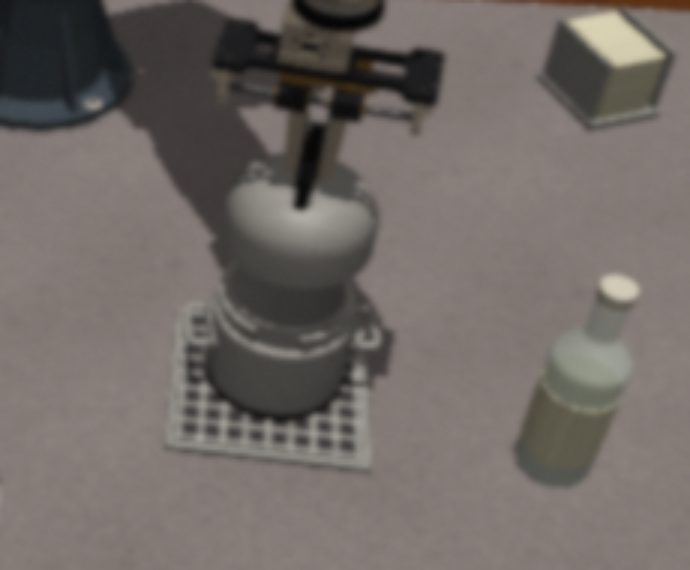

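The lid is held clear and the bucket stayed on its tray. I'll carry the lid to the free counter.

Call:
move_arm:
  grip: [220, 220, 220, 220, 220, 220, 220, 220, 220, 220, 220, 220]
  slide:
    - [0, -0.02, 0.01]
    - [0, -0.06, 0.01]
    - [0, -0.11, 0.01]
    - [0, -0.16, 0]
    - [0, -0.21, -0.02]
    - [0, -0.25, -0.06]
    - [0, -0.27, -0.1]
    - [0, -0.27, -0.14]
    - [0, -0.27, -0.165]
    - [0, -0.27, -0.18]
    - [0, -0.27, -0.188]
    - [0, -0.27, -0.193]
  angular:
    - [0, 0, 0]
    - [0, 0, 0]
    - [0, 0, 0]
    - [0, 0, 0]
    - [0, 0, 0]
    - [0, 0, 0]
    - [0, 0, 0]
    - [0, 0, 0]
    - [0, 0, 0]
    - [0, 0, 0]
    - [0, 0, 0]
    - [0, 0, 0]

```text
clock: 6.32
position: [526.0, 19.9, 102.9]
eef_rot: [0.099, 0.995, -0.0, 0.0]
force: [-0.2, 0.2, -2.9]
grip_width: 15.9
finger_force: 30.0
```

Call:
move_arm:
  grip: [220, 220, 110, 80, 80, 80, 80, 80, 80]
  slide:
    - [0, 0, 0]
    - [0, 0, -0.001]
    - [0, 0, -0.001]
    - [0, 0, -0.001]
    - [0, 0, -0.001]
    - [0, 0, -0.001]
    - [0, 0, -0.001]
    - [0, 0, -0.001]
    - [0, 0, -0.001]
  angular:
    - [0, 0, 0]
    - [0, 0, 0]
    - [0, 0, 0]
    - [0, 0, 0]
    - [0, 0, 0]
    - [0, 0, 0]
    - [0, 0, 0]
    - [0, 0, 0]
    - [0, 0, 0]

```text
clock: 7.45
position: [525.7, 20.0, 101.6]
eef_rot: [0.099, 0.995, -0.0, -0.0]
force: [0.1, -0.8, 0.5]
grip_width: 63.6
finger_force: 0.0
```

Call:
move_arm:
  grip: [80, 80, 60, 0, 0, 0, 0, 0, 0, 0, 0, 0]
  slide:
    - [0, 0, 0.03]
    - [0, 0, 0.08]
    - [0, 0, 0.13]
    - [0, -0.03, 0.18]
    - [0.005, -0.08, 0.22]
    - [0.01, -0.13, 0.22]
    - [0.015, -0.18, 0.22]
    - [0.02, -0.23, 0.22]
    - [0.025, -0.27, 0.22]
    - [0.026, -0.29, 0.22]
    - [0.026, -0.29, 0.22]
    - [0.026, -0.29, 0.22]
  angular:
    - [0, 0, 0]
    - [0, 0, 0]
    - [0, 0, 0]
    - [0, 0, 0.05]
    - [0, 0, 0.12]
    - [0, 0, 0.2]
    - [0, 0, 0.3]
    - [0, 0, 0.4]
    - [0, 0, 0.48]
    - [0, 0, 0.53]
    - [0, 0, 0.53]
    - [0, 0, 0.53]

```text
clock: 8.95
position: [551.7, -269.1, 321.6]
eef_rot: [-0.164, 0.986, 0.0, -0.0]
force: [-0.0, 0.7, -0.4]
grip_width: 92.5
finger_force: 0.0
```

Run:
```python
from rig import *
import cv2,pickle
o=get_obs();c=get_calibration("wrist");im=camera("wrist");pickle.dump(c,open("w2.pkl","wb"))
cv2.imwrite("pics/w2.png",im[:,:,::-1]);print(o["position"],o["eef_rot"],o["clock"],o["joint_positions"].round(2))
```

```text
[ 551.71048503 -269.1424941   321.59307244] [-1.64480823e-01  9.86380262e-01  1.80090791e-04 -6.60928728e-05] 8.95 [-0.53  0.4   1.37  0.    1.37 -2.43]
```

View pics/w2.png

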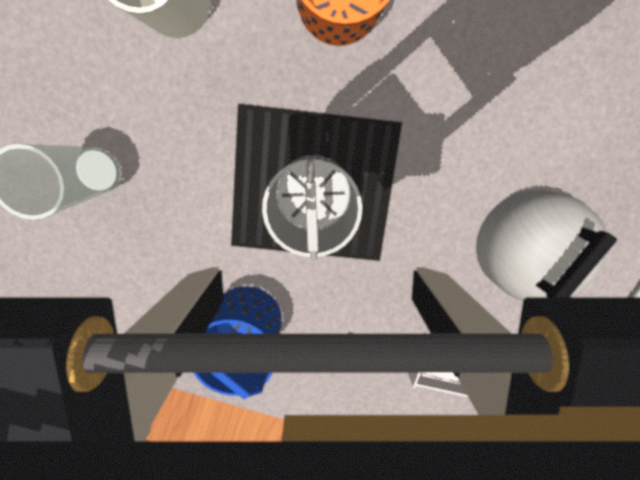

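The steel slotted basket is confirmed. Its rim is centred near (312,207) and the handle runs (310,160)–(314,252). The lid stands on the counter at right.

Run:
```python
from h import *
import pickle
c=pickle.load(open("w2.pkl","rb"))
im=cv2.imread("pics/w2.png")[145:270,250:375]
cv2.imwrite("pics/w2c.png",cv2.resize(im,(600,600),interpolation=cv2.INTER_CUBIC))
P=lambda n,p:print(n,np.round(p,1))
P("rim",[at_z(c,312,207,106),at_z(c,263,207,106),at_z(c,362,207,106)])
a,b=at_z(c,310,165,142),at_z(c,314,250,142);P("bar",[a,b]);P("dir",np.degrees(np.arctan2(*(b-a)[1::-1])))
```

```text
rim [[ 554.2 -274.1  106. ]
 [ 570.2 -320.7  106. ]
 [ 537.9 -226.5  106. ]]
bar [[ 512.2 -289.6  142. ]
 [ 585.4 -261.   142. ]]
dir 21.3
```

View pics/w2c.png

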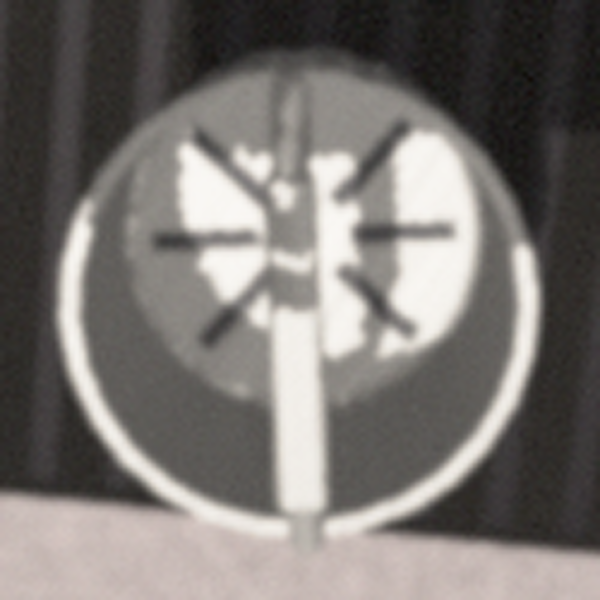

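Call:
move_arm:
  grip: [60, 60, 60, 60, 60, 120, 200, 240, 240, 240, 240, 240]
  slide:
    - [0.0033, -0.0044, -0.04]
    - [0.0033, -0.0044, -0.09]
    - [0.0033, -0.0044, -0.14]
    - [0.0033, -0.0044, -0.17]
    - [0.0033, -0.0044, -0.182]
    - [0.0033, -0.0044, -0.182]
    - [0.0033, -0.0044, -0.182]
    - [0.0033, -0.0044, -0.182]
    - [0.0033, -0.0044, -0.182]
    - [0.0033, -0.0044, -0.182]
    - [0.0033, -0.0044, -0.182]
    - [0.0033, -0.0044, -0.182]
  angular:
    - [0, 0, 0.035]
    - [0, 0, 0.035]
    - [0, 0, 0.035]
    - [0, 0, 0.035]
    - [0, 0, 0.035]
    - [0, 0, 0.035]
    - [0, 0, 0.035]
    - [0, 0, 0.035]
    - [0, 0, 0.035]
    - [0, 0, 0.035]
    - [0, 0, 0.035]
    - [0, 0, 0.035]
  newtons: 30

```text
clock: 10.5
position: [555.0, -274.3, 139.6]
eef_rot: [-0.182, 0.983, 0.0, -0.0]
force: [0.8, 2.1, 0.4]
grip_width: 9.5
finger_force: 30.0
```

Call:
move_arm:
  grip: [240, 240, 240, 240, 240, 240]
  slide:
    - [0, 0, 0]
    - [0, 0, 0]
    - [0, 0, 0]
    - [0, 0, 0]
    - [0, 0, 0]
    - [0, 0, 0]
  angular:
    - [0, 0, 0]
    - [0, 0, 0]
    - [0, 0, 0]
    - [0, 0, 0]
    - [0, 0, 0]
    - [0, 0, 0]

```text
clock: 11.25
position: [555.0, -274.3, 139.6]
eef_rot: [-0.182, 0.983, 0.0, -0.0]
force: [-0.2, 1.6, 0.6]
grip_width: 9.5
finger_force: 30.0
```

Call:
move_arm:
  grip: [240, 240, 240, 240, 240, 240, 240, 240, 240, 240, 240, 240]
  slide:
    - [0, 0, 0.015]
    - [0, 0, 0.05]
    - [0, 0, 0.1]
    - [0, 0, 0.15]
    - [0, 0.03, 0.2]
    - [-0.005, 0.08, 0.24]
    - [-0.01, 0.13, 0.26]
    - [-0.015, 0.18, 0.26]
    - [-0.02, 0.23, 0.26]
    - [-0.025, 0.28, 0.26]
    - [-0.03, 0.33, 0.26]
    - [-0.03, 0.37, 0.26]
  angular:
    - [0, 0, 0]
    - [0, 0, 0]
    - [0, 0, 0]
    - [0, 0, 0]
    - [0, 0, 0]
    - [0, 0, 0]
    - [0, 0, 0]
    - [0, 0, 0]
    - [0, 0, 0]
    - [0, 0, 0]
    - [0, 0, 0]
    - [0, 0, 0]

```text
clock: 12.75
position: [524.3, 97.3, 400.7]
eef_rot: [-0.182, 0.983, -0.0, 0.001]
force: [0.6, -0.1, -2.6]
grip_width: 9.5
finger_force: 30.0
```

Call:
move_arm:
  grip: [240, 240, 240, 240]
  slide:
    - [0, 0.015, 0]
    - [0, 0.02, 0]
    - [0, 0.02, 0]
    - [0, 0.02, 0]
  angular:
    - [0, 0, 0]
    - [0, 0, 0]
    - [0, 0, 0]
    - [0, 0, 0]

```text
clock: 13.25
position: [525.2, 114.7, 399.7]
eef_rot: [-0.182, 0.983, -0.0, -0.0]
force: [0.5, 0.4, -2.4]
grip_width: 9.7
finger_force: 30.0
```

Run:
```python
from rig import *
import cv2,pickle
o=get_obs();c=get_calibration("wrist");im=camera("wrist");pickle.dump(c,open("w3.pkl","wb"))
cv2.imwrite("pics/w3.png",im[:,:,::-1]);print(o["position"],o["eef_rot"],o["clock"],o["force"])
```

```text
[525.15906869 114.66980623 399.67418864] [-1.81513356e-01  9.83388473e-01 -1.15578706e-04 -1.27165909e-05] 13.25 [ 0.48879806  0.43929211 -2.36308322]
```

View pics/w3.png

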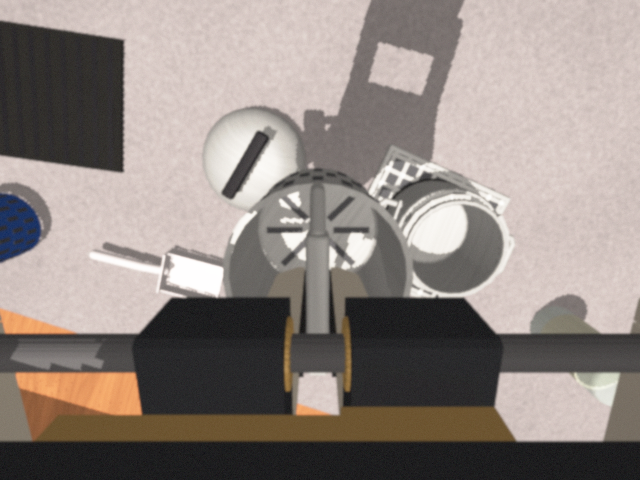

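The wrist view shows the basket upright in the jaws (rim x 225–411), the lid at (253,160), and the open bucket with its mouth near (457,243). I'll fit the mouth and basket rims by code.

Run:
```python
from h import *
import pickle
from scipy.ndimage import map_coordinates
c=pickle.load(open("w3.pkl","rb"))
g=cv2.GaussianBlur(cv2.cvtColor(cv2.imread("pics/w3.png"),cv2.COLOR_BGR2GRAY).astype(float),(0,0),1)
t=np.linspace(0,2*np.pi,240,endpoint=False)
def samp(x,y,z,r,sel):
    q=proj(c,np.c_[x+r*np.cos(t),y+r*np.sin(t),0*t+z]); v=map_coordinates(g,[q[:,1],q[:,0]],order=1)
    m=sel(q); return v,m
def best(x0,y0,z,r,sel,w,d=12):
    out=[]
    for x in np.arange(x0-d,x0+d+.1,1):
        for y in np.arange(y0-d,y0+d+.1,1):
            a,m=samp(x,y,z,r,sel); i,_=samp(x,y,z,r-w,sel)
            out.append(((a-i)[m].mean(),x,y,m.sum()))
    out.sort(reverse=True); return out[:4]
selB=lambda q:(q[:,0]>418)&(q[:,1]<292)
for r in(55.5,57.5,59.5):
  for k in best(525,291,132,r,selB,5): print("mouth",r,np.round(k,1))
selK=lambda q:(q[:,1]<292)
for r in(48.5,49.5):
  for k in best(525,115,366.5,r,selK,4,8): print("basket",r,np.round(k,1))
q=proj(c,[[525,115,366.5],[525.5,291,132]]);print(q)
# overlay
im=cv2.imread("pics/w3.png")
```

```text
mouth 55.5 [ 62.4 525.  293.  180. ]
mouth 55.5 [ 61.8 525.  294.  181. ]
mouth 55.5 [ 60.7 526.  293.  173. ]
mouth 55.5 [ 60.6 524.  293.  187. ]
mouth 57.5 [ 73.2 525.  291.  166. ]
mouth 57.5 [ 72.8 526.  291.  161. ]
mouth 57.5 [ 72. 526. 292. 161.]
mouth 57.5 [ 71.6 525.  292.  166. ]
mouth 59.5 [ 57.5 527.  290.  147. ]
mouth 59.5 [ 56.3 527.  289.  146. ]
mouth 59.5 [ 55.8 526.  289.  151. ]
mouth 59.5 [ 55.4 528.  290.  144. ]
basket 48.5 [ 41.4 528.  116.  131. ]
basket 48.5 [ 40.9 527.  116.  132. ]
basket 48.5 [ 40.3 528.  115.  131. ]
basket 48.5 [ 40.1 529.  116.  129. ]
basket 49.5 [ 44.7 530.  116.  127. ]
basket 49.5 [ 44. 529. 116. 129.]
basket 49.5 [ 42.9 521.  111.  143. ]
basket 49.5 [ 42.5 531.  116.  126. ]
[[318.50325411 274.58530274]
 [455.98842855 249.93708857]]
```

Call:
move_arm:
  grip: [240, 240, 240, 240, 240, 240, 240, 240, 240, 240, 240, 240]
  slide:
    - [0, 0.03, 0]
    - [0, 0.08, 0]
    - [0, 0.13, 0]
    - [-0.001, 0.165, 0]
    - [-0.001, 0.176, -0.02]
    - [-0.001, 0.176, -0.06]
    - [-0.001, 0.176, -0.1]
    - [-0.001, 0.176, -0.12]
    - [-0.001, 0.176, -0.135]
    - [-0.001, 0.176, -0.145]
    - [-0.001, 0.176, -0.155]
    - [-0.001, 0.176, -0.16]
  angular:
    - [0, 0, 0]
    - [0, 0, 0]
    - [0, 0, 0]
    - [0, 0, 0]
    - [0, 0, 0]
    - [0, 0, 0]
    - [0, 0, 0]
    - [0, 0, 0]
    - [0, 0, 0]
    - [0, 0, 0]
    - [0, 0, 0]
    - [0, 0, 0]

```text
clock: 14.8
position: [524.1, 291.6, 239.4]
eef_rot: [-0.182, 0.983, -0.0, 0.0]
force: [0.4, -0.5, -2.7]
grip_width: 9.6
finger_force: 30.0
```

Run:
```python
from rig import *
o=get_obs();print(o["position"],o["force"],o["ft_torque"],o["finger_force"])
```

```text
[524.09882692 291.57004731 239.35323568] [ 0.41092867 -0.49896385 -2.73682822] [ 0.0376305   0.06616138 -0.00846731] 29.999026358127594
```

The basket entered without contact, so I'll lower it to the floor.

Call:
move_arm:
  grip: [240, 240, 240, 240, 240, 240, 240, 240]
  slide:
    - [0, -0.0005, -0.015]
    - [0, -0.0005, -0.03]
    - [0, -0.0005, -0.045]
    - [0, -0.0005, -0.06]
    - [0, -0.0005, -0.072]
    - [0, -0.0005, -0.078]
    - [0, -0.0005, -0.081]
    - [0, -0.0005, -0.081]
  angular:
    - [0, 0, 0]
    - [0, 0, 0]
    - [0, 0, 0]
    - [0, 0, 0]
    - [0, 0, 0]
    - [0, 0, 0]
    - [0, 0, 0]
    - [0, 0, 0]

```text
clock: 15.8
position: [524.2, 291.2, 158.8]
eef_rot: [-0.182, 0.983, 0.0, 0.0]
force: [-0.2, -0.1, -2.1]
grip_width: 9.6
finger_force: 30.0
```

Call:
move_arm:
  grip: [240, 240, 240, 160, 120, 100, 100, 100, 100, 100]
  slide:
    - [0, 0, -0.001]
    - [0, 0, -0.0015]
    - [0, 0, -0.0015]
    - [0, 0, -0.0015]
    - [0, 0, -0.0015]
    - [0, 0, -0.0015]
    - [0, 0, -0.0015]
    - [0, 0, -0.0015]
    - [0, 0, -0.0015]
    - [0, 0, -0.0015]
  angular:
    - [0, 0, 0]
    - [0, 0, 0]
    - [0, 0, 0]
    - [0, 0, 0]
    - [0, 0, 0]
    - [0, 0, 0]
    - [0, 0, 0]
    - [0, 0, 0]
    - [0, 0, 0]
    - [0, 0, 0]

```text
clock: 17.05
position: [524.0, 291.1, 157.1]
eef_rot: [-0.182, 0.983, -0.0, -0.0]
force: [-0.7, 0.4, 0.3]
grip_width: 56.6
finger_force: 0.0
```

Call:
move_arm:
  grip: [100, 100, 50, 0, 0, 0, 0, 0, 0]
  slide:
    - [0, 0, 0.02]
    - [0, 0, 0.05]
    - [0, 0, 0.1]
    - [0, 0, 0.15]
    - [0, 0, 0.2]
    - [0, 0, 0.24]
    - [0, 0, 0.24]
    - [0, 0, 0.24]
    - [0, 0, 0.24]
  angular:
    - [0, 0, 0]
    - [0, 0, 0]
    - [0, 0, -0.1]
    - [0, 0, -0.22]
    - [0, 0, -0.35]
    - [0, 0, -0.47]
    - [0, 0, -0.56]
    - [0, 0, -0.56]
    - [0, 0, -0.56]

```text
clock: 18.18
position: [523.9, 291.1, 396.5]
eef_rot: [0.096, 0.995, -0.0, -0.0]
force: [0.5, -0.8, -0.4]
grip_width: 93.0
finger_force: 0.0
```

Run:
```python
from rig import *
from h import *
import pickle
o=get_obs();c=get_calibration("wrist");im=camera("wrist");pickle.dump(c,open("w4.pkl","wb"))
cv2.imwrite("pics/w4.png",im[:,:,::-1]);print(o["position"],o["eef_rot"],o["clock"])
q=proj(c,[[525.5,291.3,132]])[0].astype(int);print(q)
x,y=q[0]-110,max(q[1]-90,0)
cr=im[y:y+165,x:x+220,::-1];cv2.imwrite("pics/w4c.png",cv2.resize(cr,(792,594),interpolation=cv2.INTER_CUBIC));print(x,y)
```

```text
[523.90837363 291.05441752 396.51546588] [ 9.57653797e-02  9.95403781e-01 -2.78522450e-04 -4.75749918e-04] 18.175
[317 199]
207 109
```

View pics/w4c.png

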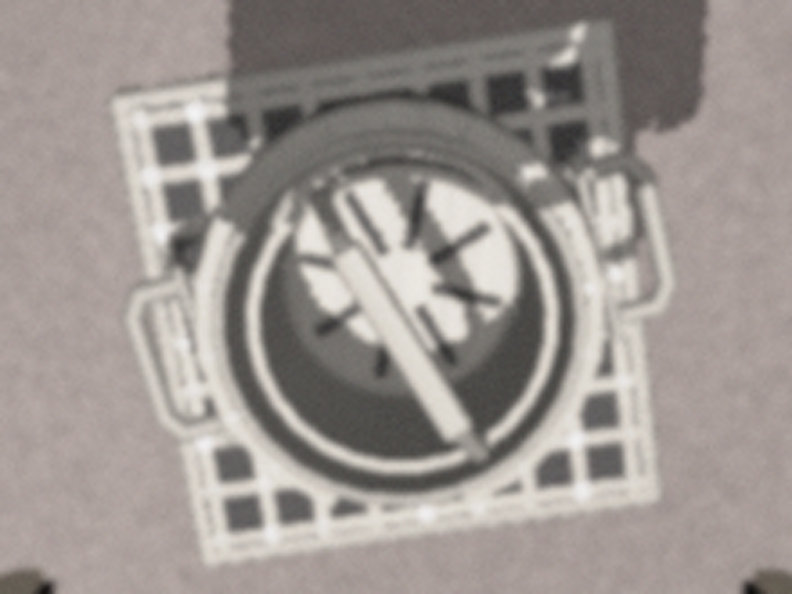

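The basket stands upright in the bucket, about concentric. The handle corners in the crop are left (130,310)/(178,432) and right (650,178)/(670,295).

Run:
```python
from h import *
import pickle
c=pickle.load(open("w4.pkl","rb"))
f=lambda u,v,z:at_z(c,207+u/3.6-.4,109+v/3.6-.4,z)
L=(f(130,310,78)+f(178,432,78))/2;Rr=(f(650,178,78)+f(670,295,78))/2
d=L-Rr;print((L+Rr)/2,np.hypot(*d[:2]),np.degrees(np.arctan2(d[1],d[0])))
print("side dirs",[np.degrees(np.arctan2(*(b-a)[1::-1])) for a,b in((f(130,310,78),f(178,432,78)),(f(650,178,78),f(670,295,78)))])
print("basket",(f(248,325,124)+f(557,325,124))/2)
from scipy.ndimage import map_coordinates
g=cv2.GaussianBlur(cv2.cvtColor(cv2.imread("pics/w4.png"),cv2.COLOR_BGR2GRAY).astype(float),(0,0),1)
t=np.linspace(0,2*np.pi,240,endpoint=False)
def S(x,y,z,r):
    q=proj(c,np.c_[x+r*np.cos(t),y+r*np.sin(t),0*t+z]);return map_coordinates(g,[q[:,1],q[:,0]],order=1)
for n,z,r,w in(("basket",124,49,4),("mouth",132,58,4),("collar",124,65,-4)):
    o=sorted(((S(x,y,z,r)-S(x,y,z,r-w)).mean(),x,y) for x in np.arange(515,536) for y in np.arange(281,302))[-3:];print(n,np.round(o,1).tolist())
```

```text
[527.75972231 292.17462575  78.        ] 186.27505109672205 -86.00220931843647
side dirs [np.float64(7.5998390335825725), np.float64(1.6002375249248093)]
basket [526.57174644 291.80610935 124.        ]
basket [[30.6, 523.0, 292.0], [33.2, 525.0, 292.0], [34.2, 524.0, 292.0]]
mouth [[57.9, 526.0, 291.0], [59.9, 524.0, 291.0], [61.3, 525.0, 291.0]]
collar [[24.0, 525.0, 290.0], [24.5, 526.0, 291.0], [25.5, 525.0, 291.0]]
```

Call:
move_arm:
  grip: [0, 0, 0, 0, 0, 40, 60, 60, 60, 60, 60, 60]
  slide:
    - [0, -0.03, 0]
    - [0, -0.08, 0]
    - [0, -0.13, 0]
    - [0.001, -0.18, 0]
    - [0.002, -0.23, -0.02]
    - [0.002, -0.26, -0.06]
    - [0.002, -0.271, -0.11]
    - [0.002, -0.271, -0.16]
    - [0.002, -0.271, -0.21]
    - [0.002, -0.271, -0.25]
    - [0.002, -0.271, -0.28]
    - [0.002, -0.271, -0.294]
  angular:
    - [0, 0, -0.007]
    - [0, 0, -0.007]
    - [0, 0, -0.007]
    - [0, 0, -0.007]
    - [0, 0, -0.007]
    - [0, 0, -0.007]
    - [0, 0, -0.007]
    - [0, 0, -0.007]
    - [0, 0, -0.007]
    - [0, 0, -0.007]
    - [0, 0, -0.007]
    - [0, 0, -0.007]

```text
clock: 19.73
position: [525.3, 20.1, 101.5]
eef_rot: [0.1, 0.995, -0.0, -0.001]
force: [-0.3, 0.6, -0.6]
grip_width: 71.2
finger_force: 0.0
```

Call:
move_arm:
  grip: [60, 140, 230, 230, 230, 230, 230, 230, 230]
  slide:
    - [0, 0, 0]
    - [0, 0, 0]
    - [0, 0, 0]
    - [0, 0, 0]
    - [0, 0, 0]
    - [0, 0, 0]
    - [0, 0, 0]
    - [0, 0, 0]
    - [0, 0, 0]
  angular:
    - [0, 0, 0]
    - [0, 0, 0]
    - [0, 0, 0]
    - [0, 0, 0]
    - [0, 0, 0]
    - [0, 0, 0]
    - [0, 0, 0]
    - [0, 0, 0]
    - [0, 0, 0]
  newtons: 40

```text
clock: 20.85
position: [526.0, 20.1, 103.1]
eef_rot: [0.1, 0.995, 0.0, -0.0]
force: [0.4, 0.1, -0.4]
grip_width: 15.6
finger_force: 40.0
```

Call:
move_arm:
  grip: [230, 230, 230, 230, 230, 230, 230, 230, 230, 230, 230, 230]
  slide:
    - [0, 0, 0.015]
    - [0, 0, 0.06]
    - [0, 0, 0.11]
    - [0, 0, 0.16]
    - [0, 0.02, 0.2]
    - [0, 0.06, 0.2]
    - [0, 0.11, 0.2]
    - [0, 0.16, 0.2]
    - [0, 0.21, 0.2]
    - [0, 0.25, 0.2]
    - [0, 0.2705, 0.2]
    - [0, 0.2705, 0.2]
  angular:
    - [0, 0, 0]
    - [0, 0, 0]
    - [0, 0, 0]
    - [0, 0, 0]
    - [0, 0, 0]
    - [0, 0, 0]
    - [0, 0, 0]
    - [0, 0, 0]
    - [0, 0, 0]
    - [0, 0, 0]
    - [0, 0, 0]
    - [0, 0, 0]

```text
clock: 22.35
position: [525.7, 291.1, 303.2]
eef_rot: [0.1, 0.995, -0.0, -0.0]
force: [-0.3, -0.3, -3.0]
grip_width: 15.6
finger_force: 40.0
```

Call:
move_arm:
  grip: [230, 230, 230, 230, 230, 230, 230, 230]
  slide:
    - [0, 0, 0]
    - [0, 0, -0.02]
    - [0, 0, -0.04]
    - [0, 0, -0.055]
    - [0, 0, -0.065]
    - [0, 0, -0.072]
    - [0, 0, -0.078]
    - [0, 0, -0.078]
  angular:
    - [0, 0, 0]
    - [0, 0, 0]
    - [0, 0, 0]
    - [0, 0, 0]
    - [0, 0, 0]
    - [0, 0, 0]
    - [0, 0, 0]
    - [0, 0, 0]

```text
clock: 23.35
position: [526.0, 290.6, 224.9]
eef_rot: [0.1, 0.995, -0.0, -0.0]
force: [0.0, -0.1, -2.8]
grip_width: 15.8
finger_force: 40.0
```

Call:
move_arm:
  grip: [230, 230, 230, 230, 230, 230, 230, 230]
  slide:
    - [0, 0, -0.002]
    - [0, 0, -0.004]
    - [0, 0, -0.006]
    - [0, 0, -0.008]
    - [0, 0, -0.01]
    - [0, 0, -0.012]
    - [0, 0, -0.013]
    - [0, 0, -0.013]
  angular:
    - [0, 0, 0]
    - [0, 0, 0]
    - [0, 0, 0]
    - [0, 0, 0]
    - [0, 0, 0]
    - [0, 0, 0]
    - [0, 0, 0]
    - [0, 0, 0]

```text
clock: 24.35
position: [526.0, 290.6, 212.1]
eef_rot: [0.1, 0.995, -0.0, -0.0]
force: [-0.0, -1.0, -3.3]
grip_width: 16.0
finger_force: 40.0
```

No contact, and the lugs are already below the collar top. I'll go down the last 5 mm.

Call:
move_arm:
  grip: [230, 230, 230, 230, 230, 230]
  slide:
    - [0, 0, -0.002]
    - [0, 0, -0.003]
    - [0, 0, -0.004]
    - [0, 0, -0.005]
    - [0, 0, -0.005]
    - [0, 0, -0.005]
  angular:
    - [0, 0, 0]
    - [0, 0, 0]
    - [0, 0, 0]
    - [0, 0, 0]
    - [0, 0, 0]
    - [0, 0, 0]

```text
clock: 25.1
position: [526.1, 290.6, 207.2]
eef_rot: [0.1, 0.995, 0.0, 0.0]
force: [0.7, 0.1, -2.4]
grip_width: 15.4
finger_force: 40.0
```

Call:
move_arm:
  grip: [230, 230, 230, 230, 230, 230, 230, 230, 230, 230, 230, 230]
  slide:
    - [0, 0, 0]
    - [0, 0, 0]
    - [0, 0, 0]
    - [0, 0, 0]
    - [0, 0, 0]
    - [0, 0, 0]
    - [0, 0, 0]
    - [0, 0, 0]
    - [0, 0, 0]
    - [0, 0, 0]
    - [0, 0, 0]
    - [0, 0, 0]
  angular:
    - [0, 0, -0.05]
    - [0, 0, -0.15]
    - [0, 0, -0.25]
    - [0, 0, -0.35]
    - [0, 0, -0.45]
    - [0, 0, -0.55]
    - [0, 0, -0.65]
    - [0, 0, -0.75]
    - [0, 0, -0.85]
    - [0, 0, -0.95]
    - [0, 0, -1.05]
    - [0, 0, -1.1]

```text
clock: 26.6
position: [526.0, 290.6, 207.2]
eef_rot: [0.606, 0.795, 0.0, 0.0]
force: [-0.5, -0.0, -3.2]
grip_width: 15.7
finger_force: 40.0
```

Run:
```python
from rig import *
from h import *
o=get_obs();print(o["position"],o["force"],o["ft_torque"],2*np.degrees(np.arctan2(o["eef_rot"][1],o["eef_rot"][0])))
c=get_calibration("wrist");im=camera("wrist");cv2.imwrite("pics/w5.png",im[:,:,::-1])
```

```text
[526.04924089 290.61510762 207.16816989] [-0.54523348 -0.02123346 -3.22500285] [-0.08426409  0.04262388 -0.02905527] 105.338480208203
```

Call:
move_arm:
  grip: [230, 230, 230, 230, 230, 230]
  slide:
    - [0, 0, 0]
    - [0, 0, 0]
    - [0, 0, 0]
    - [0, 0, 0]
    - [0, 0, 0]
    - [0, 0, 0]
  angular:
    - [0, 0, -0.05]
    - [0, 0, -0.1]
    - [0, 0, -0.14]
    - [0, 0, -0.17]
    - [0, 0, -0.19]
    - [0, 0, -0.19]

```text
clock: 27.4
position: [526.0, 290.6, 207.2]
eef_rot: [0.678, 0.735, -0.0, -0.0]
force: [-0.5, -0.2, -2.0]
grip_width: 15.8
finger_force: 40.0
```

Run:
```python
from rig import *
from h import *
o=get_obs();print(o["position"],o["force"],o["ft_torque"],2*np.degrees(np.arctan2(o["eef_rot"][1],o["eef_rot"][0])))
```

```text
[525.99404028 290.63779371 207.1892593 ] [-0.47550575 -0.21372024 -2.00200369] [-0.03252757  0.1511188   0.0800265 ] 94.60002368068446
```

Call:
move_arm:
  grip: [230, 230, 230, 230]
  slide:
    - [0, 0, 0]
    - [0, 0, 0]
    - [0, 0, 0]
    - [0, 0, 0]
  angular:
    - [0, 0, -0.015]
    - [0, 0, -0.03]
    - [0, 0, -0.04]
    - [0, 0, -0.04]

```text
clock: 27.9
position: [526.0, 290.7, 207.2]
eef_rot: [0.693, 0.721, 0.0, -0.0]
force: [-2.6, 2.7, 0.5]
grip_width: 15.3
finger_force: 40.1
```

Run:
```python
from rig import *
from h import *
o=get_obs();print(o["position"],o["force"],o["ft_torque"],2*np.degrees(np.arctan2(o["eef_rot"][1],o["eef_rot"][0])))
```

```text
[526.00179816 290.6911492  207.19043908] [-2.5518519   2.72440327  0.46918279] [0.15400948 0.48917711 0.3041256 ] 92.28850312183023
```

The torque rise shows the stop has been reached, so I'll release and withdraw.

Call:
move_arm:
  grip: [230, 150, 100, 80, 80, 80, 80, 80]
  slide:
    - [0, 0, -0.0005]
    - [0, 0, -0.0005]
    - [0, 0, -0.0005]
    - [0, 0, -0.0005]
    - [0, 0, -0.0005]
    - [0, 0, -0.0005]
    - [0, 0, -0.0005]
    - [0, 0, -0.0005]
  angular:
    - [0, 0, 0.01]
    - [0, 0, 0.01]
    - [0, 0, 0.01]
    - [0, 0, 0.01]
    - [0, 0, 0.01]
    - [0, 0, 0.01]
    - [0, 0, 0.01]
    - [0, 0, 0.01]

```text
clock: 28.9
position: [526.0, 290.6, 206.6]
eef_rot: [0.689, 0.725, -0.0, 0.0]
force: [0.3, -0.2, 0.2]
grip_width: 63.9
finger_force: 0.0
```

Call:
move_arm:
  grip: [80, 80, 80, 80, 80, 80, 80, 80]
  slide:
    - [0, 0, 0.02]
    - [0, 0, 0.05]
    - [0, 0, 0.1]
    - [0, 0, 0.15]
    - [0, 0, 0.19]
    - [0, 0, 0.19]
    - [0, 0, 0.19]
    - [0, 0, 0.19]
  angular:
    - [0, 0, 0]
    - [0, 0, 0]
    - [0, 0, 0]
    - [0, 0, 0]
    - [0, 0, 0]
    - [0, 0, 0]
    - [0, 0, 0]
    - [0, 0, 0]

```text
clock: 29.9
position: [525.8, 290.5, 395.1]
eef_rot: [0.689, 0.725, -0.001, -0.0]
force: [-0.7, 0.3, -0.2]
grip_width: 64.0
finger_force: 0.0
```

Run:
```python
from rig import *
from h import *
o=get_obs();c=get_calibration("wrist");im=camera("wrist")[:,:,::-1];cv2.imwrite("pics/w6.png",im);print(o["clock"],o["position"])
hsv=im.max(2).astype(int)
q=proj(c,[[525.7,291,209]])[0];print(q)
x0,y0=int(q[0])-60,int(q[1])-60
m=(hsv[y0:y0+120,x0:x0+120]<75).astype(np.uint8)
n,l,s,ce=cv2.connectedComponentsWithStats(m);k=[i for i in range(1,n) if s[i,4]>150];print([(s[i].tolist(),(ce[i]+[x0,y0]).round(1).tolist()) for i in k])
for i in k:
    pts=np.argwhere(l==i)[:,::-1].astype(np.float32); (r)=cv2.minAreaRect(pts); b=cv2.boxPoints(r)
    e=sorted([(np.linalg.norm(b[j]-b[(j+1)%4]),j) for j in range(4)])
    mids=[(b[j]+b[(j+1)%4])/2+[x0,y0] for _,j in e[:2]]
    W=[at_z(c,*p,209) for p in mids];d=W[0]-W[1];print(r[1],np.round(W,1).tolist(),np.degrees(np.arctan2(d[1],d[0]))%180)
# outlier check of handle position by edge profile: bright loop outer ends along candidate directions
```

```text
29.9 [525.76497578 290.49914127 395.14116472]
[316.94132007 212.21318983]
[([54, 10, 17, 94, 1464], [317.5, 207.2])]
(93.0, 16.0) [[524.4, 336.9, 209.0], [528.8, 249.2, 209.0]] 92.86832949198231
```

Run:
```python
from rig import *
from h import *
import pickle
from scipy.ndimage import map_coordinates
def prof(c,f,cx=525.5,cy=291.2):
    g=cv2.cvtColor(cv2.imread(f),cv2.COLOR_BGR2GRAY).astype(float)
    ref=cv2.GaussianBlur(g,(0,0),.7); out=[]
    for a in np.arange(-130,-40,1):
        for_=[]
        s=np.linspace(-17,17,35)
        u=np.array([np.cos(np.radians(a)),np.sin(np.radians(a))]);v=np.array([-u[1],u[0]])
        best=0
        for sg in(1,-1):
            def line(d):
                P=np.c_[np.array([cx,cy])+sg*u*d+s[:,None]*v,0*s+78];q=proj(c,P);return map_coordinates(ref,[q[:,1],q[:,0]],order=1).mean()
            best+=max(line(d)-line(d+6) for d in np.arange(90,101))
        out.append((best,a))
    return sorted(out)[-4:]
print(np.round(prof(pickle.load(open("w4.pkl","rb")),"pics/w4.png"),1).tolist())
print(np.round(prof(get_calibration("wrist"),"pics/w6.png"),1).tolist())
```

```text
[[70.2, -86.0], [70.3, -89.0], [71.6, -88.0], [71.7, -87.0]]
[[108.3, -85.0], [108.9, -82.0], [109.4, -84.0], [109.8, -83.0]]
```

Bar at −87°, handles at about −84 to −87°, within the 11° tolerance. The lid is home and released, so I'm handing in.

```bash
python3 -c "
from rig import *
print(job_done())"
```

```text
the job is handed in; nothing more can be done
None
```

I handed the job in at about 30 s of the 72 s allowed: the basket is upright in the bucket, and the lid is back on and turned clockwise to its stop. Its grip bar is within about 4° of the handle line by my camera measurement (tolerance 11°); the hand-in returned no verdict.

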